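Prove the stop button and restart the test bench

ROBOT

A 6-joint arm with a two-finger parallel gripper is mounted at the origin on the work surface. World frame = base frame: x ahead of the robot, y to its left, z up, the work surface at z = 0. Lengths are in m, angles in rad, forces in N, time in s.
With the tool pointing down it reaches from about 0.425 to 0.95 m from the base axis. Payload 3.5 kg.
Tool frame: the origin (TCP) lies at the very end of the fingers, on their centre line; the grasp point (between the pads) lies 19 mm behind it; z points along the fingers, y is the direction in which the jaws open and shut (so a half turn about z gives the same grasp; the last joint's range is limited). The gripper opens to 85 mm and grips with 20 to 120 N. Pads are 22 mm wide; open, the fingers measure 114 mm over their backs; the gripper's body (76 mm by 85 mm) begins 54 mm behind the grasp point. The pads swing forward as they close: fully open they stand 13 mm farther back than shut.
Start: joints at [-1.499, 0.286, 1.577, -0, 1.279, -0.15], TCP at [0.149, -0.658, 0.231] pointing down, gripper open.
Joint ranges: [-2.77, 2.77], [-0.9, 2.22], [0.21, 2.48], [-1.53, 4.67], [0.24, 2.81], [-2.84, 2.84]. Speed limits (rad/s): [2.79, 2.79, 3.14, 3.14, 3.14, 3.14].

INTERFACE

Orientations are given as a unit quaternion [x, y, z, w].
In Python, from plant import ctrl, eyes, ticket gives the robot as it stands.
- The arm moves only by the tool send_rows, never from a script. Its arguments are lists of equal length, an entry for each row: "translation": the shift along the tool's x, y, z in units of 30 mm (1.0 is 30 mm), a list of three; "rotation": the turn, a rotation vector about the tool's x, y, z in units of 5 degrees (1.0 is 5 degrees), a list of three; "grip": the finger opening in mm, from 0 to 85.4. A call has 1 to 5 rows; each row shifts and turns the commanded pose from where the row before left it, along the tool's axes as they then stand; what a row does not reach is not made up. A row lasts 1/8 s, in which the tool goes at most 62.5 mm and 10.7 degrees, less where a joint would pass 70% of its speed; a pose out of reach is approached as far as the arm can. A call is refused whole if a number of a shift passes 1 or a number of a turn 1, either way. A call with a gripper value outside its range is refused whole. The fingers move at their own pace and stop on an object; "squeeze" is the grip in N (left out, the last holds). Time passes only in rows, so rows that do not move let the fingers close. It gives the time, the measured TCP pose, the force and the opening at its end, in the units of the state.
- ctrl.get_state(): the state, without advancing time (a new reading comes with each control period).
- eyes.read_camera(name): name is "side" or "top"; returns a dict with "image" (400x640x3 uint8, blue, green, red), "mtx" (3x3 intrinsics, pixels), "xyz" and "orientation" of the camera in the world. Camera axes: x right, y down, z forward; pixel columns grow to the right and rows downward; lengths in m; the calibration is good to about 2 mm. A picture is of the moment at which its call begins. There is no depth.
- ticket.sign_off(): hands the job in, once; it reports no verdict.
The state is a dict: "time": time; "qpos": joint angles; "dq": joint speeds; "joint_efforts": joint torques, N m; "eef_pos": TCP position; "tcp_rot": TCP orientation; "contact_force": force on the tool from outside, world axes, zero at the start; "wrist_torque": the same for the moment, N m; "opening": opening from 0.0 (shut) to 1.0 (fully open).
Only numpy, scipy, OpenCV 4.12 (cv2) and the standard library are available. Lean on these libraries where they do the work, as an engineer would, in place of code of your own. Each camera call takes 0.05 s, during which the arm holds its last target. There are 200 camera calls.

TASK

Prove the bench's emergency stop: push the mushroom stop button all the way in, take your hand off it for a moment to see that it stays in by itself, then twist it clockwise by pushing on its ears until it has come all the way out again. Then push the small start button on the other box all the way in to restart the bench, and let it go. Nothing is to be picked up: do not lift or shove the stop box, and leave the other things on the bench where they are.

Things in the scene. Friction and masses are not known exactly. Their poses are not given: they have to be found in the camera images.
- stop_box: The stop box: a loose 2.4 kg grey metal box, 130 x 130 mm, its top face 64 mm above the bench, standing on rubber feet, any yaw. Origin: centre of its underside, on the bench; z up. The round black mushroom stop button is in the middle of its top. A hard sideways shove slides the box.
- stop_head (a point): Centre of the top of the mushroom head, 102 mm above the bench when out, 94 when in. The head is a low black dome 56 mm across and 18 tall with two opposite ears on its rim, 96 mm from tip to tip; each ear is a block 11 mm thick, 28 to 48 mm from the axis, its top 3 mm below the dome's top and 16 mm tall. The frame turns with the head: z up, x along the ears.
- stop_ear (a point): Point on the top face of the ear at +x of stop_head, 40 mm from the button's axis; moves with the head, same axes. To twist clockwise seen from above, this ear is pushed towards -y of this frame (the other ear towards +y). Beside an ear there is free space down to the box top, 19 mm below the ears when out and 11 mm when in.
- stop_press (a joint): How far the stop button is in, m: 0 fully out (start), 0.008 fully in. It slides stiffly (about 6 N inward, more if fast) and stays wherever it is left; a cam inside drives it out as the head is twisted.
- stop_turn (a joint): Clockwise twist of the head seen from above, rad: 0 at rest, end stop at 1.1. A weak spring brings it slowly back (1 to 4 s) when let go. With the button fully in, 0.7 rad (40 degrees) of twist drives it all the way out, evenly; this takes about 0.06 N m, some 1 to 3 N at an ear.
- start_box: The start box: a smaller grey metal box, 100 x 80 mm and 47 mm high, fixed to the bench, any yaw. Origin: centre of its underside, on the bench; z up. The start button sits in the middle of its top.
- start_top (a point): Centre of the top of the start button: a round black push button 24 mm across in a steel collar 40 mm across and 12 mm high, its top 69 mm above the bench and 10 mm above the collar when out. Pressed straight down.
- start (a joint): How far the start button is in, m: 0 out, 0.006 fully in. A spring (about 4 N fully in) brings it back.
- flux_bottle: Bystander: a green bottle with a white cap, 32 mm across, 75 mm tall, standing between the two boxes. Origin: centre of its underside.
- connector: Bystander: a white plastic connector block, 30 x 22 x 18 mm. Origin: centre of its underside.
- solder_reel: Bystander: a steel-grey solder reel lying flat, 60 mm across, 32 mm high. Origin: centre of its underside.
- screwdriver: Bystander: a screwdriver with a black handle, 170 mm long, lying on the bench. Origin: on the bench under its middle.
Not all that is in view belongs to the job. What is shaped like the stop_box but brown is not meant.

How it is judged:
On the way, in this order (a step that is already met when the one before it is completed fails the run):
1. the stop button is fully in and stays in with nothing touching it (value of joint stop_press above 0.0065 m and contact force between each of the arm, the fingers and stop_box below 0.1 N), for 0.3 s.
2. the head is being twisted while the button is still well in (value of joint stop_turn above 0.12 rad and value of joint stop_press above 0.0035 m), for 0.02 s.
3. the twist has brought the stop button out (value of joint stop_press below 0.002 m and value of joint stop_turn above 0.4 rad), for 0.02 s.
4. with the stop button out, the start button is pushed in (value of joint start above 0.0045 m and value of joint stop_press below 0.002 m), for 0.02 s.
At the end, for the whole second after the job is handed in: The stop button is out (within 2 mm), the start button is out (within 1.5 mm), and the stop box stands flat and still within 40 mm of where it was (value of joint stop_press below 0.002 m and value of joint start below 0.0015 m and distance of stop_box from where it was at the start of the episode below 0.04 m and angle between stop_box's own z axis and vertical below 0.05 rad and linear speed of stop_box below 0.01 m/s); the robot touches nothing.
It fails at once if the stop box is lifted or tipped (height (world z) of stop_box above 0.01 m or angle between stop_box's own z axis and vertical above 0.12 rad).
It fails at once if the stop box is shoved more than 40 mm (distance of stop_box from where it was at the start of the episode above 0.04 m).
It fails at once if the start button is pushed while the stop button is in (value of joint start above 0.003 m and value of joint stop_press above 0.004 m).
It fails at once if another thing on the bench is lifted, or moved by more than 30 mm (distance of any of flux_bottle, connector, solder_reel, screwdriver from where it was at the start of the episode above 0.03 m).
It also fails if it takes over 48 s, if anything falls off the work surface, if the arm or the gripper's body presses on something with over 40 N, if the wrist force passes 120 N, or if a joint passes its speed limit or range.

## Working session

There is one attempt and no reset: what is moved stays moved. The work goes in short steps, Python scripts to look and compute and a tool call to move; the robot and the scene stay as the last step left them, time stands still between calls to the robot, and variables do not carry over. Pictures are saved under pics/ and viewed, about 8 in all and at most 12, crops included, and the job is handed in when it is done.

Besides the shell and the picture viewer there is one more tool, called as name(argument=value, ...) on one line, values as JSON. send_rows: Moves the arm, as the interface text tells. Its arguments: {"type":"object","properties":{"translation":{"type":"array"},"rotation":{"type":"array"},"grip":{"type":"array"},"squeeze":{"type":"number"}},"required":["translation","rotation","grip"]}

```bash
mkdir -p pics; cat > h.py <<'E'
import numpy as np, cv2
from scipy.spatial.transform import Rotation as R
from plant import ctrl, eyes, ticket
def cam(n):
    c=eyes.read_camera(n); return c
def ray(c,u,v,z):
    K=np.array(c["mtx"]);d=R.from_quat(c["orientation"]).apply(np.linalg.solve(K,[u,v,1.0]))
    o=np.array(c["xyz"]);return o+d*(z-o[2])/d[2]
def proj(c,p):
    q=R.from_quat(c["orientation"]).inv().apply(np.array(p)-np.array(c["xyz"]));q=np.array(c["mtx"])@q;return q[:2]/q[2]
E
python3 - <<'E'
from h import *
for n in("top","side"):
    c=cam(n);cv2.imwrite(f"pics/{n}0.png",c["image"]);print(n,c["mtx"],c["xyz"],c["orientation"])
print(ctrl.get_state())
E
```

```text
top [[364.59287384   0.         322.34682691]
 [  0.         364.59287384 201.45655676]
 [  0.           0.           1.        ]] [ 0.26777505 -0.01290923  1.09828516] [ 0.76684227 -0.63391576  0.06371182 -0.07774674]
side [[371.45278804   0.         318.93144469]
 [  0.         371.45278804 202.5639315 ]
 [  0.           0.           1.        ]] [ 0.43616042 -0.48234528  0.71523312] [ 0.94784514 -0.00836149  0.01166937 -0.31840776]
{'time': 0.1, 'qpos': array([-1.49901533e+00,  2.87099325e-01,  1.57806455e+00, -3.01836824e-05,
        1.27862736e+00, -1.49996038e-01]), 'dq': array([ 0.00072126, -0.00304813, -0.00279473,  0.00099378,  0.00080388,
        0.0011036 ]), 'joint_efforts': array([ 1.07969925e-03, -4.07299268e+01, -2.93698257e+01, -1.12302066e-04,
        3.45508182e-03, -4.23640270e-07]), 'eef_pos': array([ 0.14845506, -0.65784141,  0.2300523 ]), 'tcp_rot': array([ 9.93857082e-01,  1.10665673e-01,  2.85432006e-05, -1.09901655e-03]), 'contact_force': array([0.47465844, 0.75296665, 0.55785485]), 'wrist_torque': array([ 0.01970466,  0.01950771, -0.02121993]), 'opening': 0.9986433255942503}
```

View pics/top0.png

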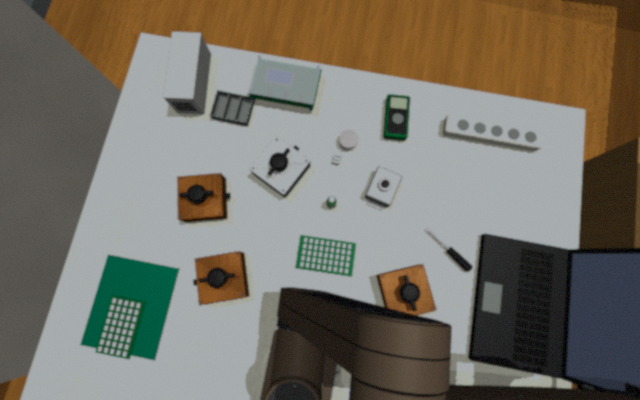

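View pics/side0.png

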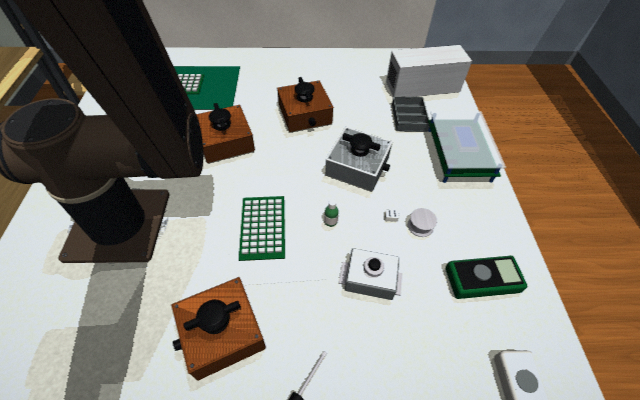

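Top view: the grey stop box is at about (280,165) with its head at (279,161). The start button is at (384,184) and the bottle at (331,202). In the side view the head is at (361,145) and the start button at (374,265). Next I measure them with masks.

```bash
python3 - <<'E'
from h import *
T=cam("top");S=cam("side")
def blob(c,x,y,r,th=70):
    g=c["image"].max(2)[y-r:y+r,x-r:x+r];m=(g<th).astype(np.uint8)
    n,l,st,ce=cv2.connectedComponentsWithStats(m);i=l[r-4:r+5,r-4:r+5];i=np.bincount(i[i>0]).argmax()
    ys,xs=np.nonzero(l==i);return xs+x-r,ys+y-r
# head, top view
xs,ys=blob(T,279,161,22);P=np.array([ray(T,u,v,.095)[:2] for u,v in zip(xs,ys)])
lo,hi=P.min(0),P.max(0);ctr=P.mean(0);w,V=np.linalg.eigh(np.cov(P.T));e=V[:,1]
t=(P-ctr)@e;print("head top",len(xs),ctr,"ear dir deg",np.degrees(np.arctan2(e[1],e[0])),"ext",t.min(),t.max(),ctr+e*(t.min()+t.max())/2)
xs,ys=blob(S,361,145,26);P=np.array([ray(S,u,v,.095)[:2] for u,v in zip(xs,ys)]);print("head side",len(xs),P.mean(0))
for n,c,x,y in(("top",T,384,184),("side",S,374,265)):
    xs,ys=blob(c,x,y,12);print("start",n,len(xs),ray(c,xs.mean(),ys.mean(),.067))
for n,c,x,y in(("top",T,331,202),):print("bottle",ray(c,x,y,.06))
def crop(c,x,y,w,h):return cv2.resize(c["image"][y-h:y+h,x-w:x+w],(400,400),interpolation=cv2.INTER_CUBIC)
cv2.imwrite("pics/c1.png",np.hstack([crop(T,280,163,35,35),crop(S,361,155,42,42)]))
E
```

```text
head top 285 [0.55831081 0.17284572] ear dir deg 159.50081158932792 ext -0.046503421683257065 0.043488678525675034 [0.55972273 0.17231785]
head side 551 [0.55978809 0.16264311]
start top 29 [ 0.56070233 -0.14055203  0.067     ]
start side 114 [ 0.56237257 -0.14347853  0.067     ]
bottle [0.47892089 0.00285268 0.06      ]
```

View pics/c1.png

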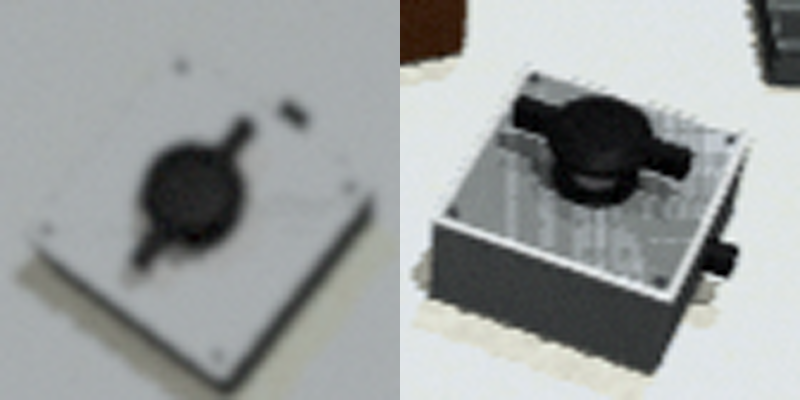

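Left panel (top view): the dome centre is at crop (192,195), with ears at (245,128) and (142,258). Right panel (side view): the dome top is at (605,130), with ear ends at about (520,110) and (685,160). I refine from these and start moving, gripper closed.

```bash
cat >> h.py <<'E'
def togo(p):
    s=ctrl.get_state();r=R.from_quat(s["tcp_rot"]);d=r.inv().apply(np.array(p)-s["eef_pos"])/.03
    y=r.as_matrix()[:,1];print("t%.2f"%s["time"],"tcp",s["eef_pos"].round(4),"yang",np.degrees(np.arctan2(y[1],y[0])).round(1),"F",s["contact_force"].round(1),"units",d.round(2),"tilt",r.as_matrix()[:,2].round(3),"open",round(s["opening"],2))
E
python3 - <<'E'
from h import *
T=cam("top");S=cam("side")
t=lambda x,y,z:ray(T,245+x*70/400-.4,128+y*70/400-.4,z)[:2]
s=lambda x,y,z:ray(S,319+x*84/400-.4,113+y*84/400-.4,z)[:2]
c=t(192,195,.096);a=t(248,125,.092);b=t(138,265,.092);d=a-b
print("top",c,(a+b)/2,np.degrees(np.arctan2(d[1],d[0])),np.linalg.norm(d))
a=s(285,160,.091);b=s(115,108,.091);d=a-b;print("side",(a+b)/2,np.degrees(np.arctan2(d[1],d[0])),np.linalg.norm(d))
togo([.559,.17,.2])
E
```

```text
top [0.55904212 0.17277464] [0.5605876  0.17288448] -25.238262033120648 0.09116838850654939
side [0.56237735 0.17705383] -24.773166846383848 0.09161582809633721
t0.30 tcp [ 0.1485 -0.6582  0.2309] yang -77.3 F [-0.6  0.5 -0.5] units [ 19.42 -23.92   1.05] tilt [-0.     0.001 -1.   ] open 1.0
```

send_rows(translation=[[1,-1,0],[1,-1,0],[1,-1,0],[1,-1,0],[1,-1,0]], rotation=[[0,0,0],[0,0,0],[0,0,0],[0,0,0],[0,0,0]], grip=[0,0,0,0,0])

```text
time: 0.92
eef_pos: [0.2624, -0.4779, 0.2314]
tcp_rot: [0.994, 0.111, 0.0, 0.0]
contact_force: [0.6, -0.8, 0.5]
opening: 0.004
```

send_rows(translation=[[1,-1,0],[1,-1,0],[1,-1,0],[1,-1,0],[1,-1,0]], rotation=[[0,0,0],[0,0,0],[0,0,0],[0,0,0],[0,0,0]], grip=[0,0,0,0,0])

```text
time: 1.55
eef_pos: [0.3758, -0.2986, 0.2315]
tcp_rot: [0.994, 0.111, 0.0, 0.0]
contact_force: [-0.3, 0.6, -0.0]
opening: 0.001
```

send_rows(translation=[[1,-1,0],[1,-1,0],[1,-1,0],[1,-1,0],[1,-1,0]], rotation=[[0,0,0],[0,0,0],[0,0,0],[0,0,0],[0,0,0]], grip=[0,0,0,0,0])

```text
time: 2.17
eef_pos: [0.4891, -0.1192, 0.2316]
tcp_rot: [0.994, 0.111, 0.0, 0.0]
contact_force: [-0.4, 0.2, 0.1]
opening: -0.002
```

send_rows(translation=[[1,-1,0],[1,-1,0],[1,-1,0],[1,-1,0],[0,-1,0]], rotation=[[0,0,0],[0,0,0],[0,0,0],[0,0,0],[0,0,0]], grip=[0,0,0,0,0])

```text
time: 2.8
eef_pos: [0.5737, 0.0536, 0.2312]
tcp_rot: [0.994, 0.111, 0.0, -0.0]
contact_force: [-0.9, 0.1, 0.0]
opening: -0.001
```

```bash
python3 -c "
from h import *
togo([.559,.17,.15])"
```

```text
t2.80 tcp [0.5737 0.0536 0.2312] yang -77.3 F [-0.9  0.1  0. ] units [ 0.38 -3.89  2.71] tilt [ 0.  0. -1.] open -0.0
```

send_rows(translation=[[0.2,-1,0.5],[0.2,-1,0.7],[0.08,-1,0.9],[0,-1,0.9],[0,0,0.7]], rotation=[[0,0,0],[0,0,0],[0,0,0],[0,0,0],[0,0,0]], grip=[0,0,0,0,0])

```text
time: 3.42
eef_pos: [0.5591, 0.1743, 0.119]
tcp_rot: [0.994, 0.112, -0.001, -0.0]
contact_force: [-0.9, -0.3, 1.1]
opening: 0.0
```

```bash
python3 - <<'E'
from h import *
togo([.561,.174,.092])
T=cam("top");S=cam("side")
def crop(c,x,y,w,h):return cv2.resize(c["image"][y-h:y+h,x-w:x+w],(400,400),interpolation=cv2.INTER_CUBIC)
cv2.imwrite("pics/c2.png",np.hstack([crop(T,280,163,40,40),crop(S,361,145,42,42)]))
E
```

```text
t3.42 tcp [0.5591 0.1743 0.119 ] yang -77.1 F [-0.9 -0.3  1.1] units [0.06 0.03 0.9 ] tilt [-0.001  0.    -1.   ] open 0.0
```

View pics/c2.png

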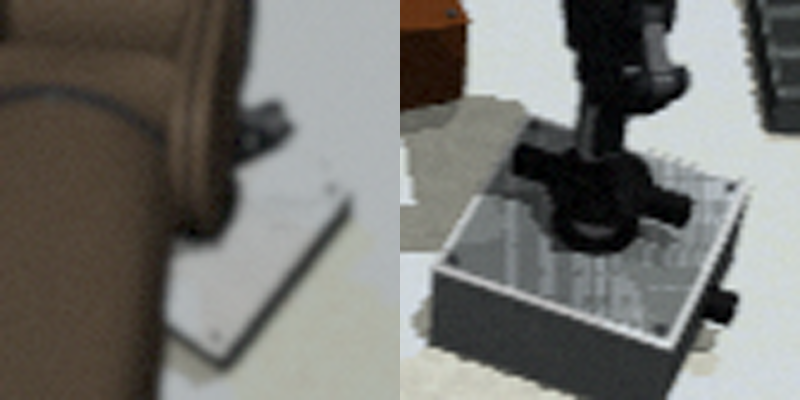

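The side view shows the closed fingertips centred over the dome (crop about (600,155)). Pressing now.

send_rows(translation=[[0.06,0.03,0.45],[0,0,0.1],[0,0,0.1],[0,0,0.1],[0,0,0.1]], rotation=[[0,0,0],[0,0,0],[0,0,0],[0,0,0],[0,0,0]], grip=[0,0,0,0,0])

```text
time: 4.15
eef_pos: [0.5629, 0.1718, 0.0968]
tcp_rot: [0.994, 0.111, 0.001, 0.0]
contact_force: [-2.5, -0.7, 6.3]
opening: -0.003
```

send_rows(translation=[[0,0,0.05],[0,0,0.05],[0,0,0]], rotation=[[0,0,0],[0,0,0],[0,0,0]], grip=[0,0,0])

```text
time: 4.53
eef_pos: [0.5628, 0.1718, 0.0937]
tcp_rot: [0.994, 0.111, 0.001, 0.0]
contact_force: [-2.6, -1.3, 5.5]
opening: -0.001
```

send_rows(translation=[[0,0,0.04],[0,0,0.04],[0,0,0]], rotation=[[0,0,0],[0,0,0],[0,0,0]], grip=[0,0,0])

```text
time: 4.9
eef_pos: [0.5631, 0.1718, 0.0934]
tcp_rot: [0.994, 0.111, 0.0, 0.0]
contact_force: [-7.3, -2.1, 14.0]
opening: 0.001
```

Force rose while motion stopped, so the button is bottomed out. I lift off, then turn the tool and open to 66 mm.

send_rows(translation=[[0,0,-0.4],[0,0,-0.8],[0,0,-0.6],[0,0,0],[0,0,0]], rotation=[[0,0,0],[0,0,0],[0,0,0],[0,0,-1],[0,0,-1]], grip=[0,0,0,66,66])

```text
time: 5.52
eef_pos: [0.5626, 0.172, 0.1444]
tcp_rot: [0.98, 0.198, 0.001, 0.0]
contact_force: [0.3, 0.3, -0.1]
opening: 0.418
```

send_rows(translation=[[0,0,0],[0,0,0],[0,0,0],[0,0,0],[0,0,0]], rotation=[[0,0,-1],[0,0,-1],[0,0,-1],[0,0,-1],[0,0,-1]], grip=[66,66,66,66,66])

```text
time: 6.15
eef_pos: [0.5623, 0.172, 0.1438]
tcp_rot: [0.914, 0.406, 0.0, 0.0]
contact_force: [-0.6, 0.4, 0.4]
opening: 0.774
```

send_rows(translation=[[0,0,0],[0,0,0],[0,0,0],[0,0,0],[0,0,0]], rotation=[[0,0,-1],[0,0,-1],[0,0,-1],[0,0,-1],[0,0,-1]], grip=[66,66,66,66,66])

```text
time: 6.78
eef_pos: [0.5623, 0.172, 0.1438]
tcp_rot: [0.805, 0.594, 0.0, 0.0]
contact_force: [0.4, 0.1, 0.3]
opening: 0.777
```

send_rows(translation=[[0,0,0],[0,0,0],[0,0,0],[0,0,0],[0,0,0]], rotation=[[0,0,-1],[0,0,-1],[0,0,-1],[0,0,-1],[0,0,-1]], grip=[66,66,66,66,66])

```text
time: 7.4
eef_pos: [0.5623, 0.172, 0.1438]
tcp_rot: [0.657, 0.754, 0.0, 0.0]
contact_force: [0.4, -0.3, 0.5]
opening: 0.772
```

send_rows(translation=[[0,0,0],[0,0,0],[0,0,0],[0,0,0]], rotation=[[0,0,-1],[0,0,-1],[0,0,-1],[0,0,-0.5]], grip=[66,66,66,66])

```text
time: 7.9
eef_pos: [0.5623, 0.172, 0.1438]
tcp_rot: [0.535, 0.845, 0.0, 0.0]
contact_force: [0.7, -0.4, -1.5]
opening: 0.778
```

```bash
python3 - <<'E'
from h import *
togo([.561,.174,.11])
T=cam("top");S=cam("side")
def crop(c,x,y,w,h):return cv2.resize(c["image"][y-h:y+h,x-w:x+w],(400,400),interpolation=cv2.INTER_CUBIC)
cv2.imwrite("pics/c3.png",np.hstack([crop(T,280,163,40,40),crop(S,361,145,42,42)]))
E
```

```text
t7.90 tcp [0.5623 0.172  0.1438] yang 25.3 F [ 0.7 -0.4 -1.5] units [ 0.08 -0.01  1.13] tilt [ 0.001  0.    -1.   ] open 0.78
```

View pics/c3.png

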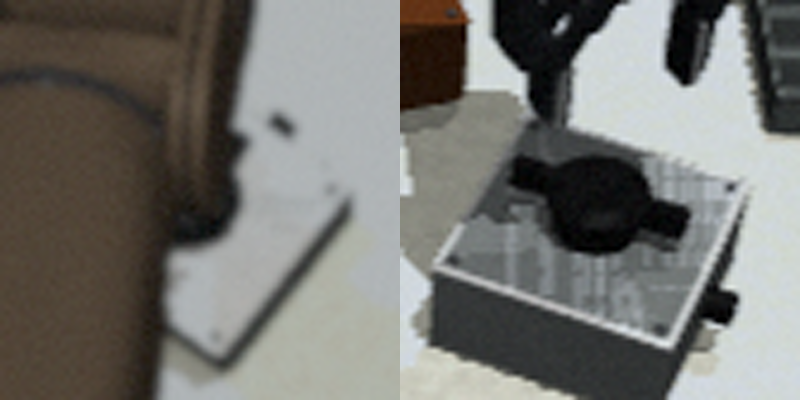

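The head now sits visibly lower (dome crop (600,203), ears (530,175) and (670,222)) and stays in with nothing touching it. The fingers straddle it at +50° from the ears. I lower beside the ears.

send_rows(translation=[[0.05,0,0.8],[0,0,0.6],[0,0,0.5],[0,0,0.4],[0,0,0.15]], rotation=[[0,0,0],[0,0,0],[0,0,0],[0,0,0],[0,0,0]], grip=[66,66,66,66,66])

```text
time: 8.62
eef_pos: [0.5611, 0.1733, 0.0689]
tcp_rot: [0.536, 0.844, -0.0, -0.001]
contact_force: [0.4, 1.0, 1.2]
opening: 0.772
```

send_rows(translation=[[0,0,0],[0,0,0],[0,0,0],[0,0,0],[0,0,0]], rotation=[[0,0,0],[0,0,0.8],[0,0,0.8],[0,0,0.8],[0,0,0.8]], grip=[66,66,66,66,66])

```text
time: 9.25
eef_pos: [0.5623, 0.1735, 0.071]
tcp_rot: [0.649, 0.761, 0.001, 0.001]
contact_force: [-1.0, -0.2, -0.4]
opening: 0.771
```

```bash
python3 - <<'E'
from h import *
togo([.561,.174,.07]);print(ctrl.get_state()["wrist_torque"])
S=cam("side")
def crop(c,x,y,w,h):return cv2.resize(c["image"][y-h:y+h,x-w:x+w],(500,500),interpolation=cv2.INTER_CUBIC)
cv2.imwrite("pics/c4.png",crop(S,361,145,42,42))
E
```

```text
t9.25 tcp [0.5623 0.1735 0.071 ] yang 9.1 F [-1.  -0.2 -0.4] units [ 0.02 -0.04  0.03] tilt [ 0.002  0.    -1.   ] open 0.77
[-0.00807012 -0.00916107 -0.00249485]
```

View pics/c4.png

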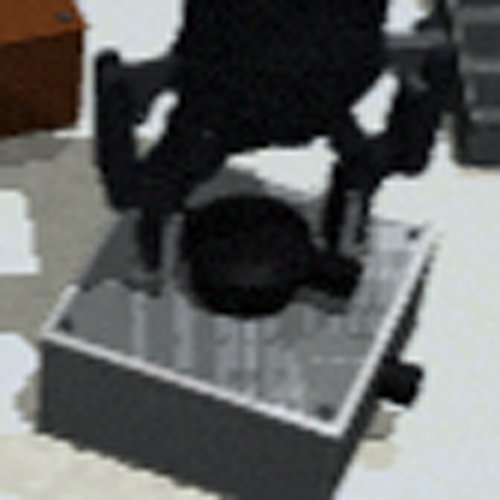

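The fingers stand on both sides of the dome at (150,260) and (350,230), each beside an ear and clear of the box top. Now I twist.

send_rows(translation=[[0,0,0],[0,0,0],[0,0,0],[0,0,0],[0,0,0]], rotation=[[0,0,0.8],[0,0,0.8],[0,0,0.8],[0,0,0.8],[0,0,0.8]], grip=[66,66,66,66,66])

```text
time: 9.93
eef_pos: [0.5624, 0.1737, 0.0714]
tcp_rot: [0.771, 0.637, 0.001, 0.001]
contact_force: [-0.9, 0.4, 2.5]
opening: 0.769
```

send_rows(translation=[[0,0,0],[0,0,0],[0,0,0],[0,0,0],[0,0,0]], rotation=[[0,0,0.8],[0,0,0.8],[0,0,0.8],[0,0,0.8],[0,0,0.8]], grip=[66,66,66,66,66])

```text
time: 10.55
eef_pos: [0.5624, 0.1734, 0.0715]
tcp_rot: [0.87, 0.494, 0.001, 0.001]
contact_force: [-0.3, -0.6, 1.7]
opening: 0.774
```

send_rows(translation=[[0,0,0],[0,0,0],[0,0,0],[0,0,0],[0,0,0]], rotation=[[0,0,0.8],[0,0,0.8],[0,0,0.8],[0,0,0.8],[0,0,0]], grip=[66,66,66,66,66])

```text
time: 11.18
eef_pos: [0.562, 0.1734, 0.0707]
tcp_rot: [0.929, 0.369, 0.001, 0.0]
contact_force: [0.2, -0.4, 0.6]
opening: 0.772
```

```bash
python3 - <<'E'
from h import *
togo([.561,.174,.07]);print(ctrl.get_state()["wrist_torque"])
S=cam("side")
def crop(c,x,y,w,h):return cv2.resize(c["image"][y-h:y+h,x-w:x+w],(500,500),interpolation=cv2.INTER_CUBIC)
cv2.imwrite("pics/c5.png",crop(S,361,145,42,42))
E
```

```text
t11.18 tcp [0.562  0.1734 0.0707] yang -46.7 F [ 0.2 -0.4  0.6] units [-0.01 -0.04  0.02] tilt [ 0.001  0.    -1.   ] open 0.77
[-0.02373946 -0.04179357 -0.01605966]
```

View pics/c5.png

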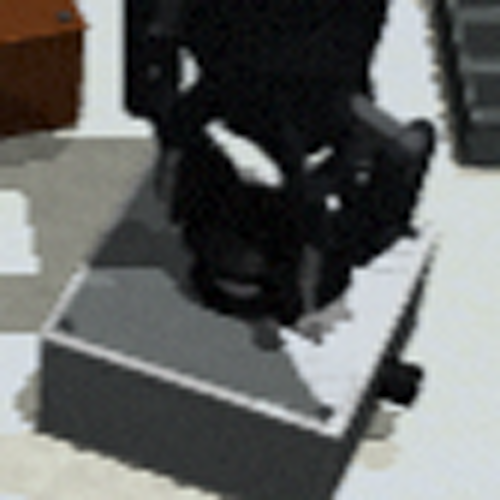

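The head has turned and risen: the white neck shows below the dome at (240,285), and the box has not moved. I add a few degrees, back off and lift.

send_rows(translation=[[0,0,0],[0,0,0],[0,0,0],[0,0,0],[0,0,-0.5]], rotation=[[0,0,0.8],[0,0,0],[0,0,-1],[0,0,-1],[0,0,-1]], grip=[66,66,66,66,66])

```text
time: 11.85
eef_pos: [0.5604, 0.1732, 0.0837]
tcp_rot: [0.889, 0.458, -0.001, -0.001]
contact_force: [0.3, 0.3, 0.2]
opening: 0.773
```

send_rows(translation=[[0,0,-1],[0,0,-1],[0,0,-1],[0,0,-1],[0,0,0]], rotation=[[0,0,0],[0,0,0],[0,0,0],[0,0,0],[0,0,0]], grip=[66,66,0,0,0])

```text
time: 12.48
eef_pos: [0.5634, 0.1736, 0.2082]
tcp_rot: [0.89, 0.456, 0.003, 0.001]
contact_force: [0.3, -0.1, 0.1]
opening: 0.132
```

```bash
python3 - <<'E'
from h import *
togo([.5615,-.142,.2])
S=cam("side")
def crop(c,x,y,w,h):return cv2.resize(c["image"][y-h:y+h,x-w:x+w],(500,500),interpolation=cv2.INTER_CUBIC)
cv2.imwrite("pics/c6.png",crop(S,361,145,42,42))
E
```

```text
t12.47 tcp [0.5634 0.1736 0.2082] yang -35.7 F [ 0.3 -0.1  0.1] units [-8.58  6.09  0.26] tilt [ 0.007  0.001 -1.   ] open 0.13
```

View pics/c6.png

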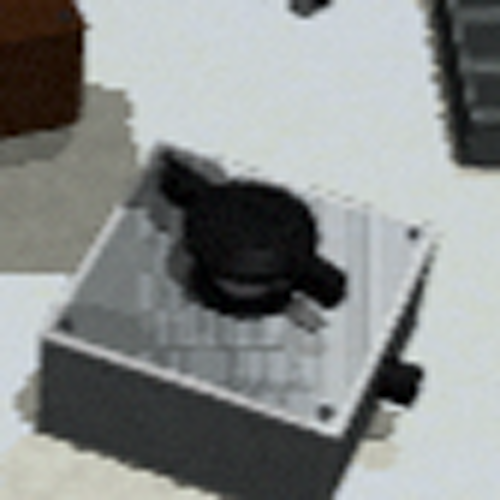

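The head is out (neck gap at (245,280)), springing back, and the box is where it was. On to the start button.

send_rows(translation=[[-0.95,0.68,0],[-0.95,0.68,0],[-0.95,0.68,0],[-0.95,0.68,0],[-0.95,0.68,0]], rotation=[[0,0,0],[0,0,0],[0,0,0],[0,0,0],[0,0,0]], grip=[0,0,0,0,0])

```text
time: 13.15
eef_pos: [0.5597, -0.0028, 0.2024]
tcp_rot: [0.89, 0.456, -0.001, -0.001]
contact_force: [-0.1, -0.6, -0.4]
opening: -0.001
```

send_rows(translation=[[-0.95,0.68,0.3],[-0.95,0.68,0.6],[-0.95,0.67,0.8],[-0.98,0.66,0.8],[0,0,0.5]], rotation=[[0,0,0],[0,0,0],[0,0,0],[0,0,0],[0,0,0]], grip=[0,0,0,0,0])

```text
time: 13.78
eef_pos: [0.5573, -0.1436, 0.1114]
tcp_rot: [0.891, 0.454, -0.002, -0.002]
contact_force: [-0.3, 0.8, -0.5]
opening: 0.004
```

```bash
python3 - <<'E'
from h import *
togo([.5615,-.142,.063])
T=cam("top");S=cam("side")
def crop(c,x,y,w,h):return cv2.resize(c["image"][y-h:y+h,x-w:x+w],(400,400),interpolation=cv2.INTER_CUBIC)
cv2.imwrite("pics/c7.png",np.hstack([crop(S,361,145,42,42),crop(S,374,250,45,45)]))
E
```

```text
t13.78 tcp [ 0.5573 -0.1436  0.1114] yang -35.9 F [-0.3  0.8 -0.5] units [0.13 0.09 1.61] tilt [-0.004  0.002 -1.   ] open 0.0
```

View pics/c7.png

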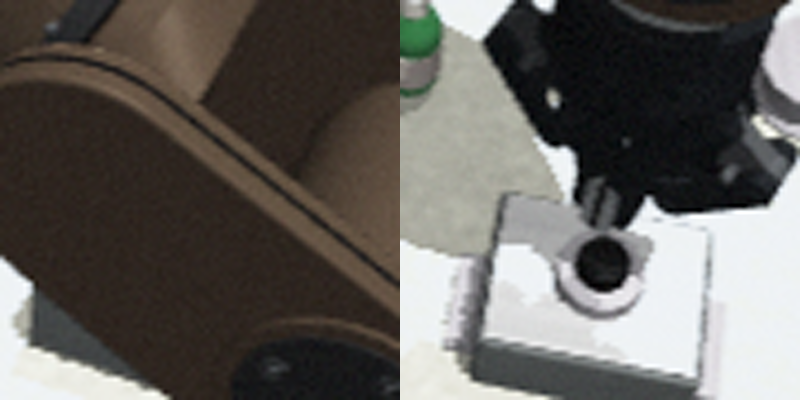

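The right panel shows the fingertips at (605,215) just above the button at (602,265). Pressing down.

send_rows(translation=[[0.06,0.06,0.6],[0,0,0.5],[0,0,0.15],[0,0,0.15],[0,0,0.1]], rotation=[[0,0,0],[0,0,0],[0,0,0],[0,0,0],[0,0,0]], grip=[0,0,0,0,0])

```text
time: 14.5
eef_pos: [0.562, -0.1419, 0.0701]
tcp_rot: [0.89, 0.456, 0.0, 0.0]
contact_force: [-0.1, 0.3, 0.7]
opening: -0.002
```

send_rows(translation=[[0,0,0.05],[0,0,0.04],[0,0,0]], rotation=[[0,0,0],[0,0,0],[0,0,0]], grip=[0,0,0])

```text
time: 14.88
eef_pos: [0.5619, -0.1419, 0.0676]
tcp_rot: [0.89, 0.456, 0.0, 0.0]
contact_force: [0.1, 0.1, 2.2]
opening: -0.0
```

send_rows(translation=[[0,0,0.06],[0,0,0.06],[0,0,0.04],[0,0,0]], rotation=[[0,0,0],[0,0,0],[0,0,0],[0,0,0]], grip=[0,0,0,0])

```text
time: 15.38
eef_pos: [0.562, -0.142, 0.0631]
tcp_rot: [0.89, 0.456, 0.0, 0.0]
contact_force: [-1.4, 1.0, 5.9]
opening: -0.0
```

send_rows(translation=[[0,0,0.04],[0,0,0.04],[0,0,0]], rotation=[[0,0,0],[0,0,0],[0,0,0]], grip=[0,0,0])

```text
time: 15.75
eef_pos: [0.5621, -0.142, 0.0629]
tcp_rot: [0.89, 0.456, -0.0, -0.0]
contact_force: [-6.3, 3.1, 15.5]
opening: -0.0
```

Force rose from 6 to 15 N with the tool held at z = 0.063, so the start button is fully in. I lift off and move clear of the view.

send_rows(translation=[[0,0,-0.5],[0,0,-1],[0,0,-1],[0,0,-1],[0,0,-1]], rotation=[[0,0,0],[0,0,0],[0,0,0],[0,0,0],[0,0,0]], grip=[0,0,0,0,0])

```text
time: 16.38
eef_pos: [0.5614, -0.1419, 0.1955]
tcp_rot: [0.89, 0.456, -0.0, -0.0]
contact_force: [0.8, -1.4, 0.0]
opening: 0.0
```

send_rows(translation=[[-1,0.7,0],[-1,0.7,0],[-1,0.7,0],[-1,0.7,0],[-1,0.7,0]], rotation=[[0,0,0],[0,0,0],[0,0,0],[0,0,0],[0,0,0]], grip=[0,0,0,0,0])

```text
time: 17.0
eef_pos: [0.5588, -0.3261, 0.1944]
tcp_rot: [0.89, 0.456, -0.0, -0.0]
contact_force: [0.4, 1.0, 0.1]
opening: -0.0
```

send_rows(translation=[[-1,0.7,0],[-1,0.7,0],[-1,0.7,0],[0,0,0],[0,0,0]], rotation=[[0,0,0],[0,0,0],[0,0,0],[0,0,0],[0,0,0]], grip=[0,0,0,0,0])

```text
time: 17.62
eef_pos: [0.5574, -0.4342, 0.1943]
tcp_rot: [0.89, 0.456, -0.0, -0.001]
contact_force: [-0.1, 0.2, -0.2]
opening: 0.003
```

```bash
python3 - <<'E'
from h import *
togo([.5615,-.142,.063])
S=cam("side")
def crop(c,x,y,w,h):return cv2.resize(c["image"][y-h:y+h,x-w:x+w],(400,400),interpolation=cv2.INTER_CUBIC)
cv2.imwrite("pics/c8.png",np.hstack([crop(S,361,155,42,42),crop(S,374,250,45,45)]))
E
```

```text
t17.62 tcp [ 0.5574 -0.4342  0.1943] yang -35.8 F [-0.1  0.2 -0.2] units [ 7.98 -5.58  4.39] tilt [-0.001  0.001 -1.   ] open 0.0
```

View pics/c8.png

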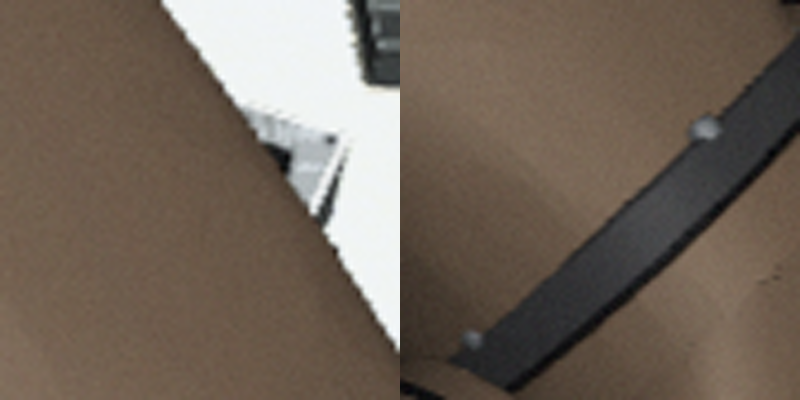

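The arm now blocks the side camera, and only the box's corner at (335,140) and an ear show. I use the top view instead.

```bash
python3 - <<'E'
from h import *
T=cam("top")
cv2.imwrite("pics/c9.png",cv2.resize(T["image"][90:240,220:420],(800,600),interpolation=cv2.INTER_CUBIC))
E
```

```text
(no output)
```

View pics/c9.png

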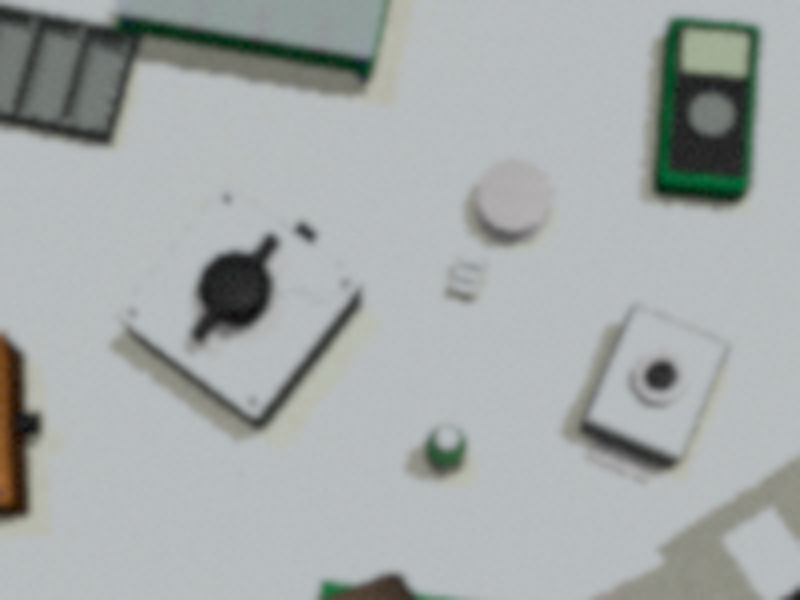

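The top view shows everything in place: the head at (236,290) is back at rest angle, the start button is at (660,376), and the bottle, connector and reel have not moved. Handing in.

```bash
python3 -c "
from h import *
print(ticket.sign_off())"
```

```text
the job is handed in; nothing more can be done
None
```

The stop button was pushed in, released and twisted back out, then the start button was pushed in and let go. The job was handed in at about 17.7 s of the 48 s; the hand-in gives no verdict.

- **Stop button in:** I pressed with closed fingers until it bottomed out, with the force rising to about 14 N at a tool height of 93 mm. After about 3 s untouched, the side view still showed the head low.
- **Twist:** I turned both ears clockwise at once with the open fingers, by an estimated 50° going by the tool's rotation. The side view then showed the head risen, and it sprang back after I let go.
- **Start button:** I pressed it until it bottomed out, with the force rising from 6 to 15 N at a tool height of 63 mm, then let it go.
- **Last checks:** The top view showed the stop box and head where they started. The bottle, connector and reel looked unmoved, and the arm was clear of everything with force readings near zero.
- **Not checked:** The arm blocked the last side view. That the stop button is still out rests on the earlier side picture, and that the start button came back rests on its spring. The screwdriver was not in the last picture.

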